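# Sound the bore in a glass base and fit the holding post that matches

## Robot

A 7-joint arm with a two-finger parallel gripper is mounted at the origin on the work surface. World frame = base frame: x ahead of the robot, y to its left, z up, the work surface at z = 0. Lengths are in m, angles in rad, forces in N, time in s.
With the tool pointing down it reaches from about 0.4 to 0.9 m from the base axis. Payload 5.5 kg.
Tool frame: the origin (TCP) lies midway between the tips of the shut fingers; the grasp point (between the pads) lies 19 mm behind it (manip.grip_depth is the distance from the TCP to the grasp point, in m); z points along the fingers, x is the direction in which the jaws open and shut, and the axes are right-handed (so a half turn about z gives the same grasp; the last joint's range is limited). The gripper opens to 92 mm and grips with 3 to 60 N. Pads are 19 mm wide; open, the fingers measure 130 mm over their backs; the gripper's body (75 mm by 190 mm) begins 47 mm behind the grasp point.
Start: joints at [1.496, 0.501, -0.427, 1.55, 0.221, 1.138, -0.21], TCP at [0.215, -0.613, 0.227] pointing down, gripper open.
Joint ranges: [-2.88, 2.88], [-0.31, 2.03], [-1.54, 1.56], [0.2, 2.42], [-1.41, 4.55], [0.19, 2.02], [-2.57, 2.57]. Speed limits (rad/s): [2.57, 2.57, 3.14, 3.14, 3.14, 3.14, 3.14].

## Interface

Orientations are given as a unit quaternion [x, y, z, w].
In Python, from bench import manip, effector, viewer gives the robot as it stands. Calls block until the motion is done:
- manip.move_pose(position, orientation): joint-space move of the TCP to a pose.
- manip.servo_line(position, ori=None, vel=0.15): straight line of the TCP; ori=None keeps the orientation; vel is the mean speed in m/s.
- manip.movej(angles): joint-space move.
- effector.open_jaws() and effector.close(f_grip=None): open the fingers fully, or close them until they stop; f_grip is the grip in N (None keeps the last).
- manip.sleep(seconds).
- manip.solve_ik(position, orientation): joint angles nearest the present ones, or None.
- viewer.get_image(name): name is "side" or "top" or "wrist"; returns the picture (420x560x3 uint8, red, green, blue); there is no depth.
- viewer.get_calibration(name): a dict with "vfov" (degrees; the focal length in pixels is half the picture's height over the tangent of half this angle, whatever the lens; pixels are square), "cx", "cy" (the principal point, pixels), "eye" and "attitude" of the camera in the world. Camera axes: x right, y down, z forward; pixel columns grow to the right and rows downward; lengths in m; the calibration is good to about 2 mm. The wrist camera is an equidistant fisheye: a pixel r from the principal point sees the ray r / f radians off the axis. A picture is of the moment at which its call begins: read the wrist's pose just before it. get_calibration takes no time and is no camera call; for the wrist camera it gives the pose at the moment of the call.
A pose or a line that the arm cannot do raises manip.PlanningError and nothing moves.
- manip.hand_in(): hands the job in, once; it reports no verdict.
Readings, each from a call of its own:
- manip.current_clock(): time.
- manip.current_q(): joint angles.
- manip.current_joint_velocities(): joint speeds.
- manip.current_tau(): joint torques, N m.
- manip.current_tool_pos(): TCP position.
- manip.current_tcp_rot(): TCP orientation.
- manip.current_force(): force on the tool from outside, world axes, zero at the start.
- manip.current_wrist_torque(): the same for the moment, N m.
- manip.current_finger_gap(): finger opening in m.
Only numpy, scipy, OpenCV 4.12 (cv2) and the standard library are available. Lean on these libraries where they do the work, as an engineer would, in place of code of your own. Each camera call takes 0.05 s, during which the arm holds its last target.

## Task

Take the depth rod and feel how deep the blind bore in the frosted glass base is by gently touching its bottom, then hang the rod back in its stand. Then choose the metal post that stands 45 mm out of the glass when its foot is on the bottom of the bore, set it gently down into the bore until it rests on the bottom, and let go. The glass chips, so never press or drop anything hard on it; leave the other two posts in the rack and the things round about where they are.

Things in the scene. Friction and masses are not known exactly. Their poses are not given: they have to be found in the camera images.
- glass: Frosted glass base, a fixed square block 84 x 84 mm, flat top 66 mm above the bench, in a low dark wooden cradle (114 x 114 mm outside, 24 mm high). Origin: centre of its underside; x and y along its sides, z up. Where the rules name floor_a, floor_b or floor_c they mean the padded bottom of its bore, whichever of the three depths that has.
- bore_mouth (a point): Middle of the mouth of the blind bore, at the centre of the glass base's top face. The bore goes straight down, 15.4 mm wide with a 1.5 mm chamfer at the mouth and a flat bottom lined with a firm cork pad that gives 0.8 mm at 10 N. It is either 24, 32 or 40 mm deep (true to 1 mm); which one changes from run to run. z is up.
- rod_grip (a point): Centre of the depth rod's black round handle (26 mm diameter, 40 mm high). The rod's aluminium shaft, 10 mm diameter, runs 56 mm down from the handle's underside to its flat tip, which is 76 mm below this point along the rod's z axis (z points from tip to handle). 30 g. It hangs upright in the rod stand, handle resting on the stand's top.
- rod_tip (a point): Middle of the flat tip of the depth rod's shaft.
- stand_mouth (a point): Middle of the mouth of the hole in the rod stand, a fixed pale wooden block 70 x 70 mm, 70 mm high; this point is at the centre of its top face. The hole is 14 mm wide, 64 mm deep, chamfer 2.5 mm. With the rod home its handle's underside rests on this face, the tip 56 mm below it.
- post_short_centre (a point): Centre (half-way up) of a plain round upright aluminium holding post, 14 mm diameter, 69 mm long, 1 mm chamfer at the foot, about 29 g. It starts in one of the three holes of the post rack, a fixed pale wooden block 50 x 190 mm, 30 mm high; holes 65 mm apart along its length, 16 mm wide and 16 mm deep, so the foot is 14 mm above the bench. The posts stand in any order. x of this frame starts along the rack's 50 mm width; z is up the post.
- post_mid_centre (a point): Centre (half-way up) of a plain round upright aluminium holding post, 14 mm diameter, 77 mm long, 1 mm chamfer at the foot, about 32 g. It starts in one of the three holes of the post rack, a fixed pale wooden block 50 x 190 mm, 30 mm high; holes 65 mm apart along its length, 16 mm wide and 16 mm deep, so the foot is 14 mm above the bench. The posts stand in any order. x of this frame starts along the rack's 50 mm width; z is up the post.
- post_long_centre (a point): Centre (half-way up) of a plain round upright aluminium holding post, 14 mm diameter, 85 mm long, 1 mm chamfer at the foot, about 35 g. It starts in one of the three holes of the post rack, a fixed pale wooden block 50 x 190 mm, 30 mm high; holes 65 mm apart along its length, 16 mm wide and 16 mm deep, so the foot is 14 mm above the bench. The posts stand in any order. x of this frame starts along the rack's 50 mm width; z is up the post.
- post_short_top (a point): Middle of the top end face of the 69 mm post.
- post_mid_top (a point): Middle of the top end face of the 77 mm post.
- post_long_top (a point): Middle of the top end face of the 85 mm post.
- jar: Bystander: closed amber glass jar, 64 mm diameter, 90 mm high; origin under its centre.
- tumbler: Bystander: clear glass tumbler, 72 mm diameter, 100 mm high; origin under its centre.
- handpad_centre (a point): Bystander: centre of a black rubber-backed hand pad, 90 x 55 mm, 25 mm high, lying on the bench.

How it is judged:
On the way, in this order (a step that is already met when the one before it is completed fails the run):
1. the held depth rod touches the bottom of the bore (z of rod_tip in the frame of bore_mouth below -0.02 m and horizontal distance between rod_tip and bore_mouth below 0.008 m and contact force between the fingers and rod above 1 N and (contact force between rod and floor_a above 0.3 N or contact force between rod and floor_b above 0.3 N or contact force between rod and floor_c above 0.3 N)), for 0.05 s.
2. the rod hangs in its stand again, let go (horizontal distance between rod_tip and stand_mouth below 0.006 m and z of rod_tip in the frame of stand_mouth below -0.05 m and angle between rod_tip's own z axis and vertical below 0.12 rad and contact force between the fingers and rod below 0.1 N), for 0.2 s.
At the end, for the whole second after the job is handed in: One post stands in the bore (within 0.1 rad of upright, 5 mm of its axis), at rest, its top 42 to 48 mm above the glass; the other two are within 15 mm of their starts; the rod hangs unheld in its stand (tip 50 mm or more below its top, within 6 mm of its axis, 0.12 rad of upright) (all of step 2 and ((horizontal distance between post_short_top and bore_mouth below 0.005 m and z of post_short_top in the frame of bore_mouth between 0.042 and 0.048 m and angle between post_short_top's own z axis and vertical below 0.1 rad and linear speed of post_short below 0.01 m/s and distance of each of post_mid_centre, post_long_centre from where it was at the start of the episode below 0.015 m) or (horizontal distance between post_mid_top and bore_mouth below 0.005 m and z of post_mid_top in the frame of bore_mouth between 0.042 and 0.048 m and angle between post_mid_top's own z axis and vertical below 0.1 rad and linear speed of post_mid below 0.01 m/s and distance of each of post_short_centre, post_long_centre from where it was at the start of the episode below 0.015 m) or (horizontal distance between post_long_top and bore_mouth below 0.005 m and z of post_long_top in the frame of bore_mouth between 0.042 and 0.048 m and angle between post_long_top's own z axis and vertical below 0.1 rad and linear speed of post_long below 0.01 m/s and distance of each of post_short_centre, post_mid_centre from where it was at the start of the episode below 0.015 m))); the robot touches nothing.
It fails at once if rod or a post presses or strikes the glass with more than 25 N (contact force between any of rod, post_short, post_mid, post_long and glass above 25 N or contact force between any of rod, post_short, post_mid, post_long and floor_a above 25 N or contact force between any of rod, post_short, post_mid, post_long and floor_b above 25 N or contact force between any of rod, post_short, post_mid, post_long and floor_c above 25 N).
It fails at once if the gripper or arm presses the glass with more than 25 N (contact force between any of the fingers, the arm and glass above 25 N).
It fails at once if a bystander is moved by more than 30 mm (distance of any of jar, tumbler, handpad_centre from where it was at the start of the episode above 0.03 m).
It also fails if it takes over 72 s, if anything falls off the work surface, if the arm or the gripper's body presses on something with over 40 N, if the wrist force passes 120 N, or if a joint passes its speed limit or range.

## Working session

There is one attempt and no reset: what is moved stays moved. The work goes in short steps, each a Python script; the robot and the scene stay as the last script left them, time stands still between calls to the robot, and variables do not carry over. Pictures are saved under pics/ and viewed, and the job is handed in when it is done.

```bash
ls; mkdir -p pics
python3 - <<'E'
from bench import manip, effector, viewer
import cv2
for n in ["side","top","wrist"]:
    c=viewer.get_calibration(n); print(n,c)
    cv2.imwrite(f"pics/a_{n}.png",viewer.get_image(n)[:,:,::-1])
print(manip.current_clock(),manip.current_tool_pos(),manip.current_tcp_rot(),manip.current_finger_gap(),manip.grip_depth,manip.current_force())
E
```

```text
pics
side {'vfov': 45.8794369000301, 'cx': 283.5420026524174, 'cy': 219.6449418383229, 'eye': array([ 0.47073812, -0.73698786,  0.82695426]), 'attitude': array([ 0.9245559 , -0.08018189,  0.03339379, -0.37101498])}
top {'vfov': 42.99228154234758, 'cx': 276.9661552235943, 'cy': 203.95067550885193, 'eye': array([ 0.5641353 , -0.02429324,  1.23987425]), 'attitude': array([ 0.71429232, -0.69944257,  0.01086965, -0.02117584])}
wrist {'vfov': 65.70646984690485, 'cx': 281.72393904170946, 'cy': 204.03985829722217, 'eye': array([ 0.28188494, -0.58970545,  0.38387167]), 'attitude': array([ 0.80873183, -0.57280922, -0.07816283,  0.10831896])}
0.15 [ 0.21520745 -0.61278774  0.22591625] [ 8.15920335e-01 -5.78163861e-01 -5.92617867e-04 -4.53799259e-04] 0.09172655038444831 0.0188 [ 0.84373347 -0.88899308  0.14553454]
```

View pics/a_top.png

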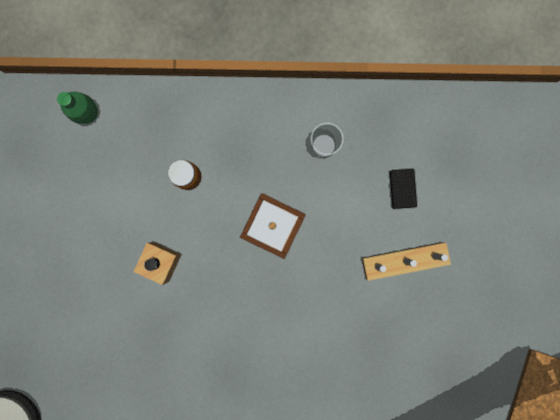

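View pics/a_side.png

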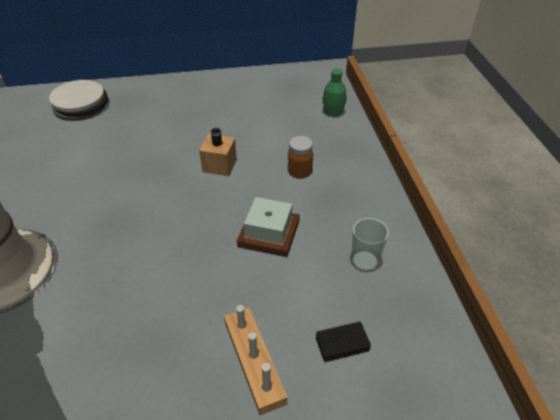

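View pics/a_wrist.png

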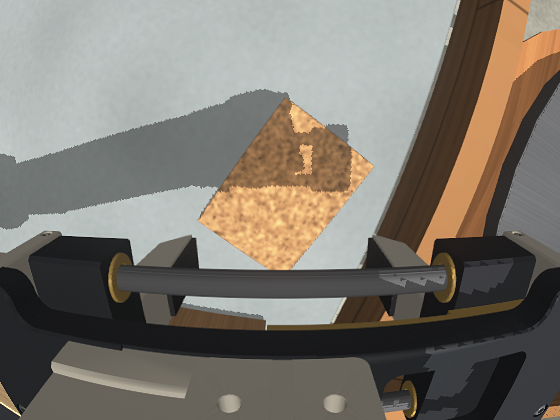

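Top view: rod handle about (152,264), glass (272,226) with bore dot at the centre, posts' tops about (381,268), (413,263), (444,257). Next I measure these by mask.

```bash
cat > h.py <<'E'
import numpy as np, cv2
from scipy.spatial.transform import Rotation as R
from bench import manip, effector, viewer
def ray(c,u,v,fish=False):
    f=210/np.tan(np.radians(c['vfov'])/2)
    x,y=(u-c['cx'])/f,(v-c['cy'])/f
    if fish:
        r=np.hypot(x,y); s=np.sin(r)/r if r>1e-9 else 1
        d=np.array([x*s,y*s,np.cos(r)])
    else: d=np.array([x,y,1.])
    return R.from_quat(c['attitude']).apply(d/np.linalg.norm(d))
def onplane(c,u,v,z,fish=False):
    d=ray(c,u,v,fish); return c['eye']+d*(z-c['eye'][2])/d[2]
def proj(c,p,fish=False):
    f=210/np.tan(np.radians(c['vfov'])/2)
    q=R.from_quat(c['attitude']).inv().apply(np.array(p)-c['eye'])
    if fish:
        r=np.hypot(q[0],q[1]); t=np.arctan2(r,q[2]); k=f*t/max(r,1e-9)
        return np.array([c['cx']+k*q[0],c['cy']+k*q[1]])
    return np.array([c['cx']+f*q[0]/q[2],c['cy']+f*q[1]/q[2]])
def tri(c1,d1,c2,d2):
    A=np.stack([d1,-d2],1); s=np.linalg.lstsq(A,c2-c1,rcond=None)[0]
    return (c1+s[0]*d1+c2+s[1]*d2)/2, np.linalg.norm(c1+s[0]*d1-c2-s[1]*d2)
def q_down(yaw):  # tool z down, tool x at angle yaw in world
    x=np.array([np.cos(yaw),np.sin(yaw),0]); z=np.array([0,0,-1.]); y=np.cross(z,x)
    return R.from_matrix(np.stack([x,y,z],1)).as_quat()
E
python3 - <<'E'
from h import *
c=viewer.get_calibration("top"); im=cv2.imread("pics/a_top.png")
big=cv2.resize(im[150:300,120:470],None,fx=2.2,fy=2.2,interpolation=cv2.INTER_CUBIC);cv2.imwrite("pics/b_top.png",big)
hsv=cv2.cvtColor(im,cv2.COLOR_BGR2HSV)
m=cv2.inRange(hsv,(8,80,90),(25,255,255)); m[:150]=0;m[330:]=0
for name,mask,z in [("wood",m,0)]:
    cs,_=cv2.findContours(mask,cv2.RETR_EXTERNAL,cv2.CHAIN_APPROX_NONE)
    for k in cs:
        if cv2.contourArea(k)>150:
            r=cv2.minAreaRect(k); print(r)
gl=cv2.inRange(hsv,(0,0,195),(180,40,255)); gl[:185]=0;gl[270:]=0;gl[:,:230]=0;gl[:,320:]=0
cs,_=cv2.findContours(gl,cv2.RETR_EXTERNAL,cv2.CHAIN_APPROX_NONE)
k=max(cs,key=cv2.contourArea); r=cv2.minAreaRect(k); print("glass",r); 
P=[onplane(c,u,v,.066) for u,v in cv2.boxPoints(r)]; print(np.mean(P,0),[np.linalg.norm(P[i]-P[i-1]) for i in range(4)])
print("bore",onplane(c,272,226,.066),"handle",onplane(c,152,264,.110))
for u,v in [(381,268),(413,263),(444,257)]: print(onplane(c,u,v,.09))
E
```

```text
((406.2554016113281, 260.8161315917969), (22.886600494384766, 84.99691009521484), 79.01934814453125)
((154.57876586914062, 263.126708984375), (32.4421501159668, 32.52490997314453), 24.443954467773438)
((272.30438232421875, 225.43760681152344), (49.01512145996094, 49.30549621582031), 25.820993423461914)
glass ((272.0, 225.50001525878906), (37.11872863769531, 36.671512603759766), 26.56505012512207)
[0.56958224 0.00332412 0.066     ] [np.float64(0.08159126365870924), np.float64(0.0807137964116102), np.float64(0.08178405861760345), np.float64(0.08052916282905481)]
bore [0.56842035 0.00327829 0.066     ] handle [0.48247591 0.25459889 0.11      ]
[ 0.48345991 -0.23264392  0.09      ]
[ 0.49564281 -0.3008071   0.09      ]
[ 0.5099008  -0.36676844  0.09      ]
```

View pics/b_top.png

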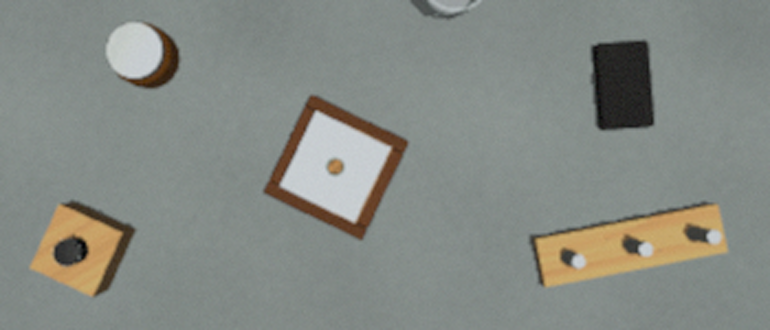

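Run:
```python
from h import *
for nm,p in [("stand",[.482,.253,.28]),("glass",[.569,.003,.28]),("rack",[.496,-.3,.28]),("standlow",[.482,.253,.08]),("racklow",[.51,-.367,.05])]:
    for y in range(-180,180,30):
        q=manip.solve_ik(p,q_down(np.radians(y+11)))
        if q is not None: print(nm,y+11,np.round(q,2))
c=viewer.get_calibration("wrist"); T=R.from_quat(manip.current_tcp_rot())
print("cam in tool",T.inv().apply(c['eye']-manip.current_tool_pos()),(T.inv()*R.from_quat(c['attitude'])).as_rotvec(degrees=True))
```

```text
stand -169 [ 0.42  0.53 -1.29  1.74  0.53  1.29  2.34]
stand -139 [-1.51  0.56  1.37  1.8  -0.57  1.27 -2.42]
stand -109 [-0.55  0.23  0.01  1.77 -0.    1.14 -2.43]
stand -79 [-0.17  0.26 -0.43  1.76  0.12  1.15 -2.01]
stand -49 [ 0.17  0.34 -0.87  1.75  0.28  1.19 -1.63]
stand -19 [ 0.42  0.53 -1.29  1.74  0.53  1.29 -1.33]
stand 11 [ 0.42  0.53 -1.29  1.74  0.53  1.29 -0.8 ]
stand 41 [ 0.42  0.53 -1.29  1.74  0.53  1.29 -0.28]
stand 71 [ 0.42  0.53 -1.29  1.74  0.53  1.29  0.24]
stand 101 [ 0.42  0.53 -1.29  1.74  0.53  1.29  0.77]
stand 131 [ 0.42  0.53 -1.29  1.74  0.53  1.29  1.29]
stand 161 [ 0.42  0.53 -1.29  1.74  0.53  1.29  1.81]
glass -169 [-0.98  0.63  1.36  1.74 -0.63  1.31 -2.43]
glass -139 [-0.6   0.32  0.68  1.73 -0.22  1.17 -2.28]
glass -109 [ 0.69  0.43 -0.98  1.69  0.38  1.23 -2.27]
glass -79 [ 0.77  0.48 -1.1   1.68  0.45  1.26 -1.81]
glass -49 [ 0.78  0.5  -1.12  1.68  0.47  1.26 -1.3 ]
glass -19 [ 0.81  0.53 -1.19  1.68  0.52  1.29 -0.82]
glass 11 [ 0.85  0.59 -1.28  1.68  0.58  1.32 -0.35]
glass 41 [ 0.87  0.63 -1.34  1.68  0.63  1.35  0.14]
glass 71 [ 0.9   0.
[... 1599 characters left out ...]
-0.22  1.73  0.19  0.78 -1.99]
racklow -109 [ 0.82  0.66 -0.33  1.73  0.28  0.8  -1.54]
racklow -79 [ 0.89  0.68 -0.42  1.73  0.36  0.81 -1.08]
racklow -49 [ 0.94  0.7  -0.5   1.72  0.43  0.83 -0.61]
racklow -19 [ 1.    0.72 -0.58  1.72  0.5   0.85 -0.13]
racklow 11 [ 1.05  0.74 -0.65  1.72  0.56  0.88  0.34]
racklow 41 [ 1.13  0.79 -0.77  1.72  0.67  0.92  0.79]
racklow 71 [ 1.18  0.83 -0.87  1.71  0.76  0.97  1.26]
racklow 101 [ 1.23  0.88 -0.96  1.71  0.84  1.02  1.73]
racklow 131 [ 1.38  1.13 -1.31  1.71  1.15  1.28  2.08]
racklow 161 [-0.22  1.2   1.35  1.76 -1.23  1.29 -2.02]
cam in tool [ 1.42744388e-04 -7.05801484e-02 -1.58084741e-01] [-1.53549770e+01 -3.26601598e-02 -1.08663499e-02]
```

```bash
cat >> h.py <<'E'
YAW=np.radians(11); QD=q_down(YAW)
def shot(name):
    c=viewer.get_calibration("wrist"); im=viewer.get_image("wrist")[:,:,::-1].copy()
    cv2.imwrite(f"pics/{name}.png",im); np.savez(f"pics/{name}.npz",**{k:np.array(v) for k,v in c.items()}); return c,im
def load(name):
    return {k:v for k,v in np.load(f"pics/{name}.npz").items()}, cv2.imread(f"pics/{name}.png")
E
python3 - <<'E'
from h import *
for n,p in [("w_rack",[.496,-.30,.25]),("w_glass",[.569,.003,.25]),("w_stand",[.478,.253,.25])]:
    manip.move_pose(p,QD); manip.sleep(.2); shot(n); print(manip.current_clock(),manip.current_tool_pos(),manip.current_force())
E
```

```text
1.95 [ 0.49550092 -0.30097308  0.24984215] [-0.215225   -0.30462336  0.59433888]
3.3917 [0.5690688  0.00145468 0.24985143] [-0.61545133 -0.79463483  0.10531919]
4.675 [0.47889943 0.25158837 0.24981066] [0.12531349 0.10554366 0.8293336 ]
```

View pics/w_rack.png

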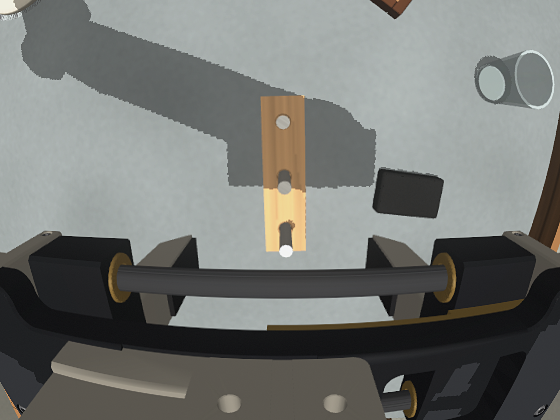

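View pics/w_glass.png

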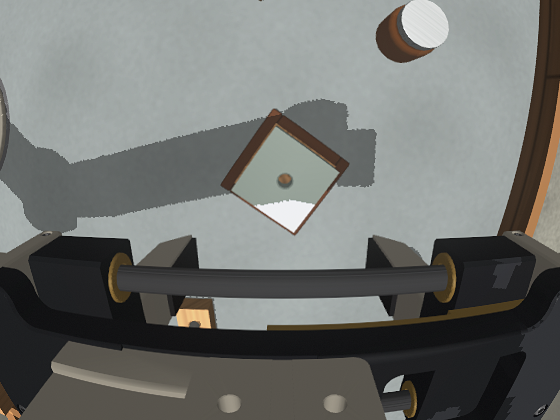

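View pics/w_stand.png

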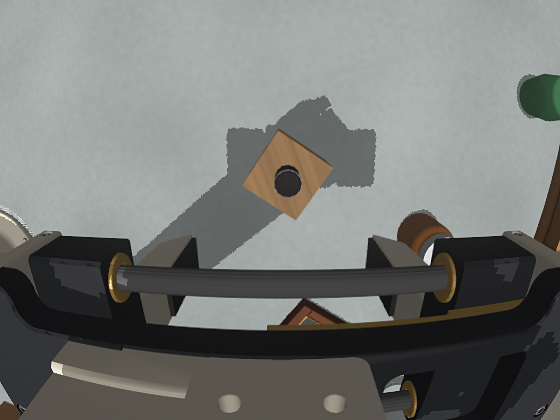

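Wrist views: posts' tops at (283,122), (284,187), (286,251); bore mouth at (285,181); handle top at (288,183). Now refine with fits.

```bash
cat > m.py <<'E'
from h import *
def big(mask):
    cs,_=cv2.findContours(mask.astype(np.uint8),cv2.RETR_EXTERNAL,cv2.CHAIN_APPROX_NONE); return max(cs,key=cv2.contourArea)
def crop(name,x0,x1,y0,y1,s=8):
    im=cv2.imread(f"pics/{name}.png")[y0:y1,x0:x1]; return cv2.resize(im,None,fx=s,fy=s,interpolation=cv2.INTER_NEAREST)
E
python3 - <<'E'
from m import *
cv2.imwrite("pics/c1.png",np.hstack([crop("w_glass",265,305,160,200,9),crop("w_stand",265,310,160,205,8)]))
cv2.imwrite("pics/c2.png",np.hstack([crop("w_rack",270,300,105,145,8),crop("w_rack",270,300,165,205,8),crop("w_rack",270,300,220,260,8)]))
print(manip.current_tool_pos())
E
```

```text
[0.47889943 0.25158837 0.24981066]
```

View pics/c1.png

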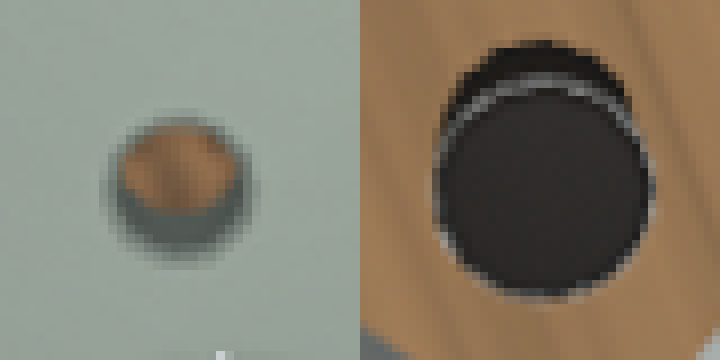

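View pics/c2.png

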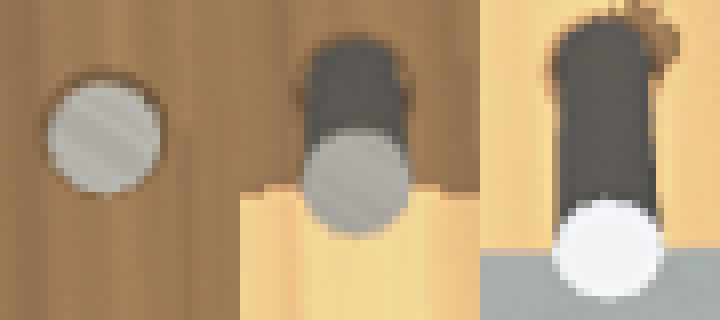

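Run:
```python
from m import *
cg,_=load("w_glass"); cs,_=load("w_stand"); cr,_=load("w_rack"); ct=viewer.get_calibration("top"); cd=viewer.get_calibration("side")
print("bore",onplane(cg,284.5,180.4,.066,True),"handle",onplane(cs,287.5,183.9,.110,True))
top=cv2.imread("pics/a_top.png"); side=cv2.imread("pics/a_side.png")
g=cv2.cvtColor(top,cv2.COLOR_BGR2HSV); m=cv2.inRange(g,(0,0,170),(180,60,255)); m[:240]=0;m[280:]=0;m[:,:360]=0;m[:,455:]=0
n,l,st,ce=cv2.connectedComponentsWithStats(m); tops=sorted([tuple(ce[i]) for i in range(1,n) if st[i,4]>20]); print(tops)
W=[(282.5,121.7),(284.1,187.3),(285.5,250.5)]
for (u,v),w in zip(tops,W):
    p,e=tri(ct['eye'],ray(ct,u,v),cr['eye'],ray(cr,*w,True)); print("tri",p,e)
    for h in (.083,.091,.099): print("  ",h,onplane(cr,*w,h,True)[:2],onplane(ct,u,v,h)[:2],proj(cd,onplane(cr,*w,h,True)))
# bore also top: 
print("handle top cam",onplane(ct,152,264,.110))
cv2.imwrite("pics/c3.png",cv2.resize(side[290:420,215:295],None,fx=4.5,fy=4.5,interpolation=cv2.INTER_NEAREST))
manip.sleep(.3);print(manip.current_tool_pos(),manip.current_joint_velocities())
```

```text
bore [0.5707423  0.00488617 0.066     ] handle [0.48213099 0.26081784 0.11      ]
[(np.float64(382.73333333333335), np.float64(268.46666666666664)), (np.float64(413.53125), np.float64(263.15625)), (np.float64(444.45714285714286), np.float64(257.2))]
tri [ 0.48283815 -0.2359372   0.09254185] 0.00024057043355741532
   0.083 [ 0.48299429 -0.23611727] [ 0.48205129 -0.2376479 ] [240.52955306 307.794177  ]
   0.091 [ 0.48295555 -0.23600724] [ 0.48261891 -0.23617251] [240.22639348 305.18872193]
   0.099 [ 0.48291681 -0.23589721] [ 0.48318654 -0.23469712] [239.91924789 302.54900981]
tri [ 0.49620056 -0.29681799  0.10768455] 0.0017116245495509743
   0.083 [ 0.49718608 -0.30125703] [ 0.49491607 -0.30363343] [253.30323792 338.72102642]
   0.091 [ 0.49679786 -0.29954288] [ 0.49539474 -0.30170174] [252.74011005 335.39271719]
   0.099 [ 0.49640964 -0.29782873] [ 0.4958734  -0.29977005] [252.17064336 332.02694301]
tri [ 0.51034251 -0.36561402  0.09457933] 0.0019158472829529604
   0.083 [ 0.51202909 -0.36974292] [ 0.50916319 -0.36983602] [268.16654638 374.83160126]
   0.091 [ 0.51127534 -0.36634224] [ 0.50954334 -0.36744653] [267.27154481 370.58838517]
   0.099 [ 0.5105216  -0.36294157] [ 0.50992348 -0.36505704] [266.36843764 366.30674029]
handle top cam [0.48247591 0.25459889 0.11      ]
[0.47808673 0.2528723  0.25000461] [-0.00266864  0.00126831  0.00038886  0.00159139  0.00193758 -0.00033562
 -0.0015295 ]
```

View pics/c3.png

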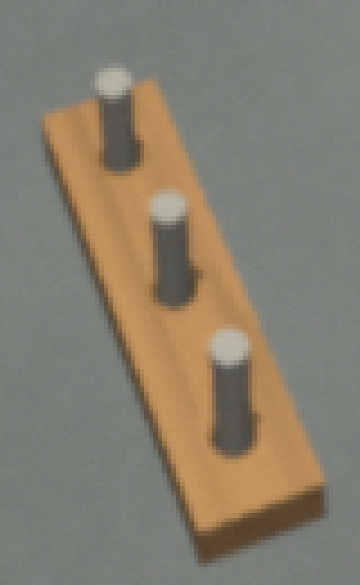

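Ordering from +y to −y: short, mid, long. It agrees in the side view to about 0.2 px, and the spacing comes out at 64.9 mm. The handle's y disagrees between the two cameras, so I measure it again with the arm settled.

Run:
```python
from m import *
c,im=shot("w_stand2")
def fitdark(im,c,fish,box,z):
    x0,x1,y0,y1=box; h=cv2.cvtColor(im,cv2.COLOR_BGR2HSV); m=np.zeros(im.shape[:2],np.uint8); m[y0:y1,x0:x1]=(h[y0:y1,x0:x1,2]<85)
    k=big(m); return cv2.boundingRect(k),cv2.minEnclosingCircle(k),k
b,e,k=fitdark(im,c,True,(255,320,155,215),.11); print(b,e)
ct=viewer.get_calibration("top"); t=cv2.imread("pics/a_top.png")
cv2.imwrite("pics/c4.png",np.hstack([crop("w_stand2",265,310,160,205,8),crop("a_top",130,185,240,285,8)]))
# wood block corners in wrist view
h=cv2.cvtColor(im,cv2.COLOR_BGR2HSV); m=cv2.inRange(h,(8,60,60),(25,255,255)); m[:110]=0;m[240:]=0;m[:,:225]=0;m[:,350:]=0
r=cv2.minAreaRect(big(m)); P=np.array([onplane(c,u,v,.07,True) for u,v in cv2.boxPoints(r)]); print("block",P.mean(0),P,[np.linalg.norm(P[i]-P[i-1]) for i in range(4)])
# glass face
cg,ig=load("w_glass"); h=cv2.cvtColor(ig,cv2.COLOR_BGR2HSV); cv2.imwrite("pics/c5.png",crop("w_glass",215,355,105,240,4))
```

```text
(275, 167, 27, 32) ((287.5, 182.5), 15.890348434448242)
block [0.48261164 0.26157621 0.07      ] [[0.43519542 0.24276964 0.07      ]
 [0.46399099 0.30910666 0.07      ]
 [0.52922604 0.2818146  0.07      ]
 [0.50203411 0.21261396 0.07      ]] [np.float64(0.07332649548682059), np.float64(0.07231724964204539), np.float64(0.0707139852155541), np.float64(0.07435138754306794)]
```

View pics/c4.png

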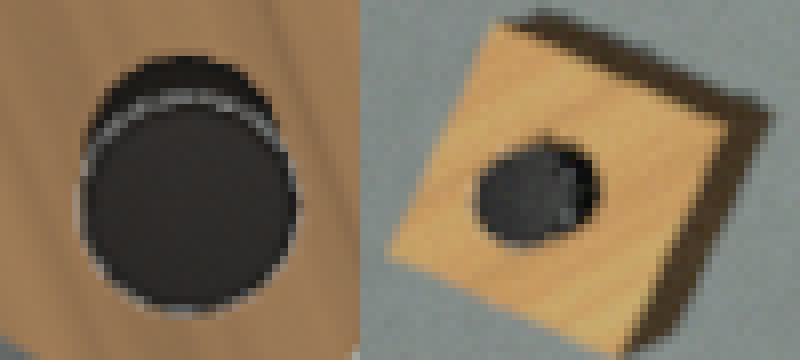

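View pics/c5.png

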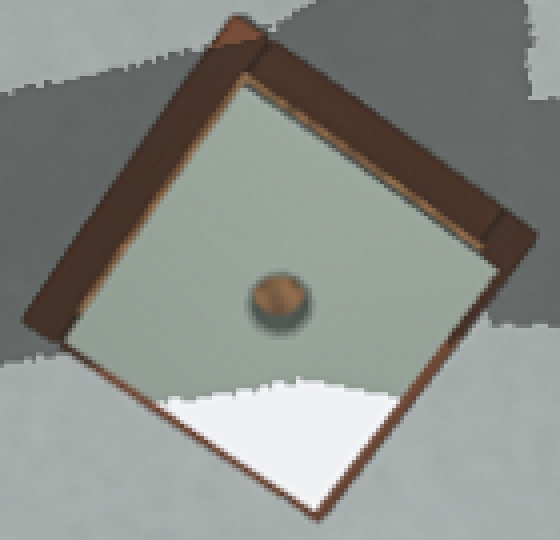

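Run:
```python
from m import *
c,_=load("w_stand2"); H=onplane(c,288.3,185,.110,True); ct=viewer.get_calibration("top"); print("handle",H,onplane(ct,150,264,.11))
x,y=H[:2]
manip.servo_line([x,y,.14],QD,.15); manip.servo_line([x,y,.077],QD,.1); manip.sleep(.3)
print(manip.current_tool_pos(),manip.current_force())
effector.close(12); manip.sleep(.3)
print(manip.current_finger_gap(),manip.current_tool_pos(),manip.current_force(),manip.current_wrist_torque(),manip.current_clock())
shot("w_grasp")
```

```text
handle [0.4820773  0.26153442 0.11      ] [0.48238128 0.25884749 0.11      ]
[0.48241934 0.26165841 0.07749179] [-0.61111818  0.19294842  0.12543415]
0.026352269115318024 [0.48210221 0.26154005 0.07702218] [-0.2442208  -0.10456852  0.34156055] [-0.01236825 -0.14100481  0.02290388] 8.3333
```

View pics/w_grasp.png

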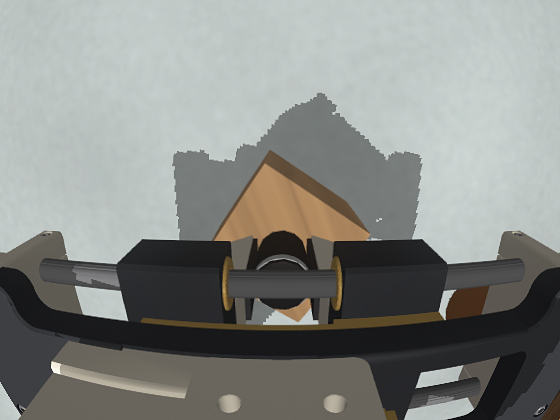

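Run:
```python
from m import *
z0=manip.current_tool_pos()[2]
manip.servo_line([.4821,.2615,.165],QD,.15)
print(manip.current_force(),manip.current_finger_gap())
manip.servo_line([.5705,.0045,.165],QD,.25)
manip.servo_line([.5705,.0045,.137],QD,.1); manip.sleep(.5)
print(manip.current_tool_pos(),manip.current_force(),manip.current_finger_gap(),manip.current_clock())
shot("w_bore")
for n in("side","top"): cv2.imwrite(f"pics/d_{n}.png",viewer.get_image(n)[:,:,::-1])
cv2.imwrite("pics/d_side_c.png",crop("d_side",220,330,150,260,5))
cv2.imwrite("pics/d_w_c.png",crop("w_bore",200,380,130,330,3))
```

```text
[ 0.05719179  0.74453795 -0.33757757] 0.02539071123416327
[0.57060397 0.00440579 0.13719324] [ 0.6369992 -0.0825062  0.4107653] 0.025440815621927293 11.2833
```

View pics/d_w_c.png

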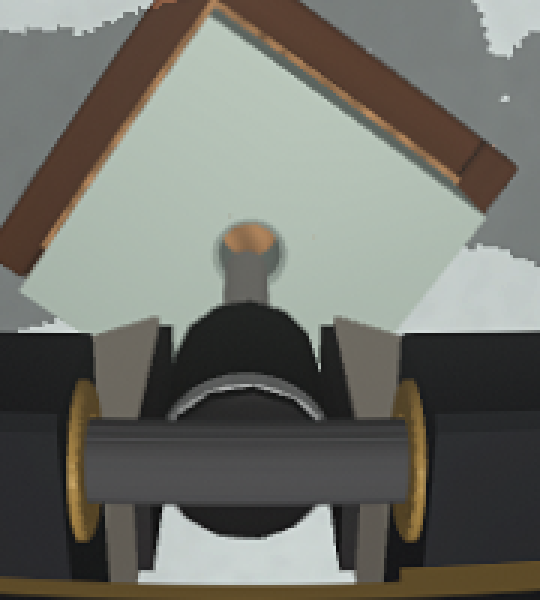

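View pics/d_side_c.png

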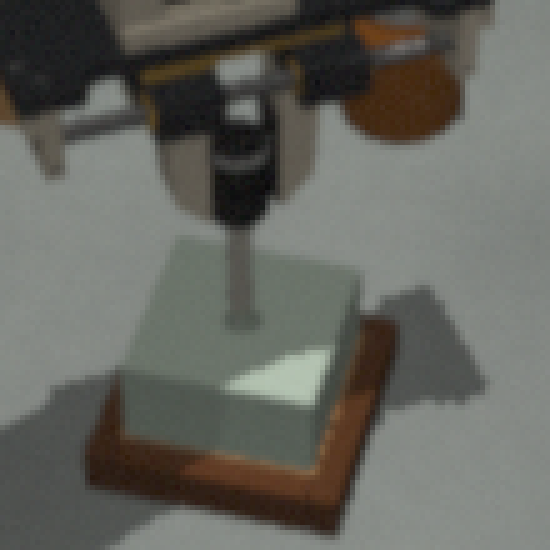

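Run:
```python
from m import *
c,im=load("w_bore"); 
print("bore est px",proj(c,[.5707,.0049,.066],True),"tip px",proj(c,[.5706,.0044,.0742],True),"handle-bottom px",proj(c,[.5706,.0044,.130],True))
cv2.imwrite("pics/d_w_c2.png",crop("w_bore",260,306,190,236,12))
cv2.imwrite("pics/d_s_c2.png",crop("d_side",255,285,195,225,16))
```

```text
bore est px [282.74436703 214.0288249 ] tip px [282.51281247 218.03828042] handle-bottom px [282.79510066 248.94178414]
```

View pics/d_w_c2.png

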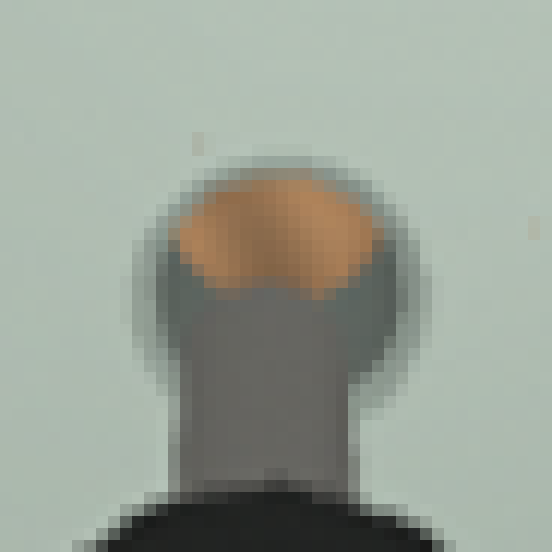

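View pics/d_s_c2.png

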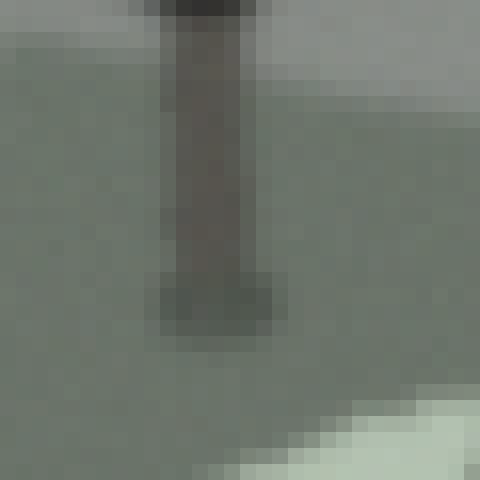

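Aligned except for about 0.8 mm in x and 1.3 mm in y. I correct that and probe gently.

Run:
```python
from m import *
x,y=.5711,.0058
effector.close(7)
manip.servo_line([x,y,.137],QD,.05); manip.sleep(.3)
def F(n=4):
    a=[]
    for _ in range(n): a.append(manip.current_force()); manip.sleep(.01)
    return np.mean(a,0)
f0=F(10); print("f0",f0,manip.current_tool_pos())
hit=False
def go(z,v,thr=2.0):
    manip.servo_line([x,y,z],QD,v); d=F()-f0
    return d
z=.137
for zz in (.130,.124,.116,.107):
    d=go(zz,.04); print(zz,d); 
    if abs(d[2])>2 or np.hypot(d[0],d[1])>4: hit=True;print("early");break
z=zz
while not hit and z>.0865:
    step=.0004 if any(abs(z-.0005-b)<.0018 for b in (.105,.097,.089)) else .0012
    z-=step; d=go(z,.02)
    if d[2]>1.5: hit=True; print("contact z",z,manip.current_tool_pos(),d)
    elif np.hypot(d[0],d[1])>4: print("side",z,d); break
manip.sleep(.2); print(F()-f0,manip.current_tool_pos(),manip.current_finger_gap(),manip.current_clock())
```

```text
f0 [ 0.13850344 -0.23513452 -0.3109231 ] [0.57110491 0.00574927 0.13698427]
0.13 [ 0.06548468  0.49727198 -0.4381454 ]
0.124 [0.02878343 0.25156957 0.23182349]
0.116 [-0.28122193  0.43901419 -0.17260077]
0.107 [-0.11706796  0.25396413  0.51663963]
contact z 0.10420000000000001 [0.57121631 0.00584069 0.1044144 ] [-0.53967239  0.07755646  2.25593072]
[-0.73424026  0.11839998  2.79333146] [0.57121099 0.00579741 0.10435054] 0.025752603023349883 15.9833
```

Bottom felt at tip z≈0.041, so the depth is about 24.7 mm and the bore is the 24 mm one; that calls for the 69 mm post. Returning the rod.

Run:
```python
from m import *
manip.servo_line([.5711,.0058,.112],QD,.03)
manip.servo_line([.5711,.0058,.165],QD,.12)
effector.close(12)
x,y=.4821,.2615
manip.servo_line([x,y,.165],QD,.25); manip.servo_line([x,y,.14],QD,.1);manip.sleep(.4)
f0=manip.current_force(); print(f0,manip.current_tool_pos())
z=.14
for z in (.132,.125,.11,.095,.083,.080,.079,.0782,.0776,.0772):
    manip.servo_line([x,y,z],QD,.05); d=manip.current_force()-f0; print(z,d)
    if d[2]>4 or np.hypot(d[0],d[1])>6: print("stop");break
print(manip.current_tool_pos(),manip.current_clock())
shot("w_ret")
```

```text
[ 0.95879712 -0.14089057 -0.38327694] [0.48226542 0.26164772 0.14031379]
0.132 [-0.00213398 -0.32860914 -0.02476788]
0.125 [-0.74608338  0.24594195 -0.09644685]
0.11 [-1.49666348 -0.26989928 -0.26821951]
0.095 [-0.77482411  0.85292247  0.21067831]
0.083 [-0.84761267 -0.37918389  1.00980376]
0.08 [-1.37150236  0.81130313 -0.28599662]
0.079 [-1.01795612  0.15031552 -0.35747771]
0.0782 [-1.29048793  0.02357155 -0.96901458]
0.0776 [-0.8376696   0.13442572  0.3035002 ]
0.0772 [-1.16749473  0.38712702  0.43960575]
[0.48206765 0.26149416 0.07716588] 22.375
```

Run:
```python
from m import *
effector.open_jaws(); manip.sleep(.2)
manip.servo_line([.4821,.2615,.19],QD,.2)
manip.sleep(.2); shot("w_ret2")
cv2.imwrite("pics/e_side.png",viewer.get_image("side")[:,:,::-1])
manip.servo_line([.483,-.2361,.19],QD,.35); manip.sleep(.5); shot("w_post"); print(manip.current_tool_pos(),manip.current_clock())
cv2.imwrite("pics/e1.png",np.hstack([crop("w_ret2",220,350,120,260,3),crop("e_side",190,260,120,190,6)]))
cv2.imwrite("pics/e2.png",crop("w_post",220,350,100,260,4)[:600])
```

```text
[ 0.48300361 -0.23606693  0.19000025] 26.9083
```

View pics/e1.png

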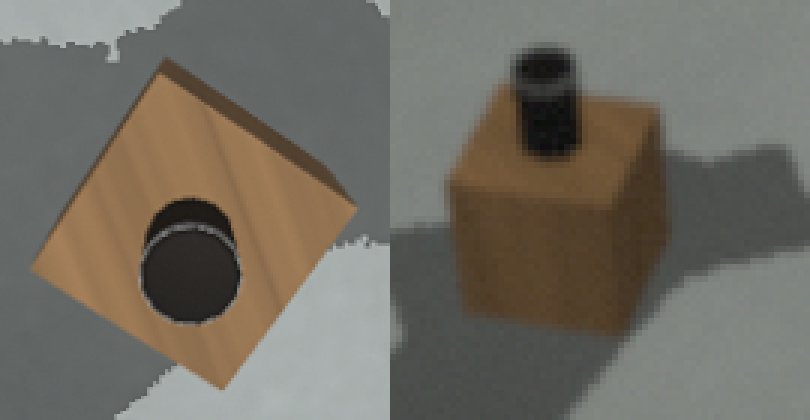

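View pics/e2.png

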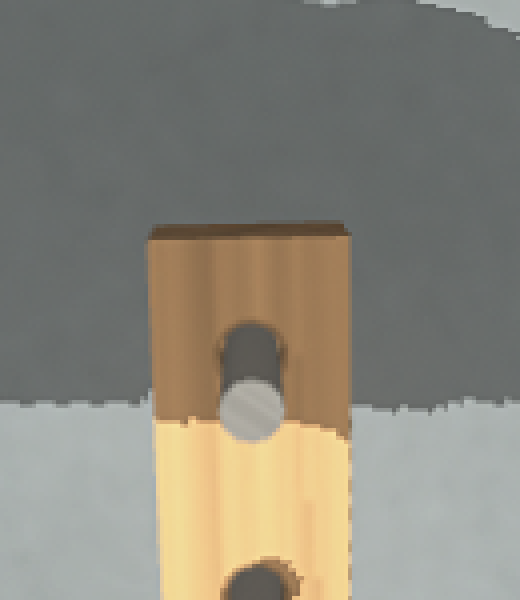

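The rod hangs home again, with its handle seated on the block. The short post's top is at (282.5, 202).

Run:
```python
from m import *
c,_=load("w_post"); P=onplane(c,282.5,202,.083,True); print(P)
assert np.hypot(P[0]-.483,P[1]+.2361)<.004
x,y=P[:2]
manip.servo_line([x,y,.10],QD,.15); manip.servo_line([x,y,.050],QD,.08); manip.sleep(.4); print(manip.current_tool_pos())
effector.close(12); manip.sleep(.2); print(manip.current_finger_gap(),manip.current_tool_pos(),manip.current_force())
manip.servo_line([x,y,.15],QD,.12); print(manip.current_finger_gap())
X,Y=.5711,.0050
manip.servo_line([X,Y,.15],QD,.3); manip.servo_line([X,Y,.113],QD,.1); manip.sleep(.5)
print(manip.current_tool_pos(),manip.current_force(),manip.current_clock()); shot("w_ins")
cv2.imwrite("pics/f_side.png",viewer.get_image("side")[:,:,::-1])
cv2.imwrite("pics/f1.png",np.hstack([crop("w_ins",255,311,190,246,7),crop("f_side",250,300,180,229,8)]))
print(proj(viewer.get_calibration("wrist"),[*manip.current_tool_pos()[:2],.077],True),proj(viewer.get_calibration("wrist"),[*manip.current_tool_pos()[:2],.066],True))
```

```text
[ 0.48308669 -0.23589036  0.083     ]
[ 0.48319537 -0.23606685  0.05023721]
0.01381508343401525 [ 0.48307142 -0.23588158  0.04998298] [ 0.34912637 -0.30960983  0.06973287]
0.013537880046420158
[0.57120743 0.00500876 0.1131974 ] [ 0.38483953 -0.02556616 -0.05386999] 33.2333
[282.68610173 231.01286858] [282.63457441 225.3521961 ]
```

View pics/f1.png

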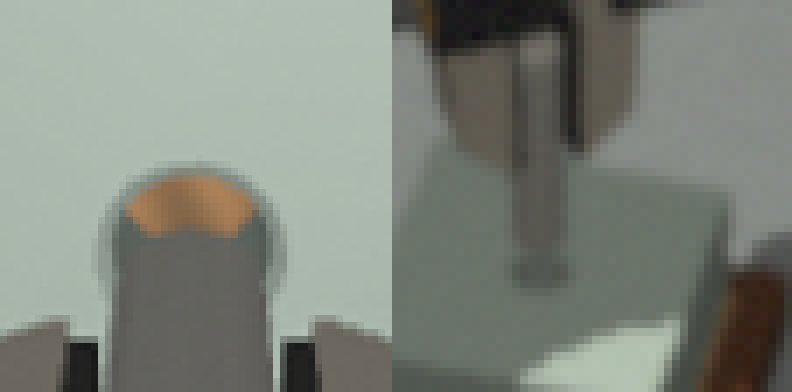

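View pics/w_ins.png

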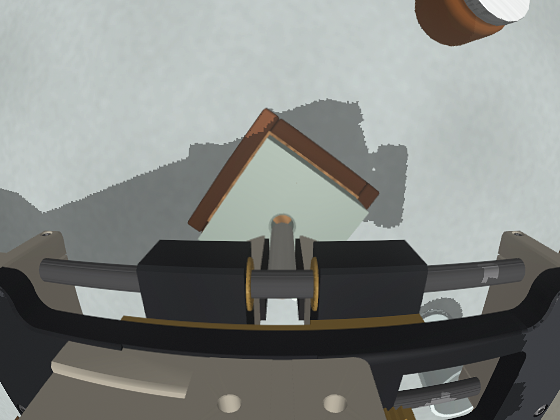

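Post and bore line up to about 0.3 mm in both the wrist and side views. Lowering with force checks.

Run:
```python
from m import *
X,Y=.5712,.0052
effector.close(8)
def F(n=3):
    a=[]
    for _ in range(n): a.append(manip.current_force()); manip.sleep(.01)
    return np.mean(a,0)
manip.servo_line([X,Y,.1085],QD,.04); manip.sleep(.2); f0=F(8)
z=.1085; 
while z>.0762:
    z-= .0005 if z<.0800 or z>.0985 else .002
    manip.servo_line([X,Y,z],QD,.025); d=F()-f0
    if z<.08 or z>.098 or np.abs(d).max()>1.5: print(round(z,4),np.round(d,2),manip.current_finger_gap())
    if d[2]>2.0 or np.hypot(d[0],d[1])>4: print("stop");break
manip.sleep(.2); print(F()-f0,manip.current_tool_pos(),manip.current_wrist_torque(),manip.current_clock())
```

```text
0.108 [-0.74  0.16 -0.39] 0.013768699797401767
0.1075 [-0.04  0.3   0.1 ] 0.013332942552302664
0.107 [-0.24 -0.03  0.43] 0.01393415065390303
0.1065 [-0.02 -0.21  0.67] 0.013788021723640537
0.106 [-0.25  0.3   0.08] 0.01371989470628458
0.1055 [-0.2   0.21  0.08] 0.014091051721034989
0.105 [ 0.08  0.43 -0.03] 0.013898078282090963
0.1045 [-0.25  0.19 -0.26] 0.01376631679804797
0.104 [-0.34 -0.03 -0.39] 0.013792569833512429
0.1035 [-0.34  0.2  -0.36] 0.013750170237267111
0.103 [-0.48 -0.07  0.42] 0.014419206316101215
0.1025 [-0.21 -0.08  0.16] 0.013761849225386544
0.102 [-0.58  0.8   0.53] 0.014023804773695279
0.1015 [0.22 0.14 0.15] 0.013783315640838132
0.101 [0.48 0.14 0.2 ] 0.013613082965327846
0.1005 [ 0.17  0.21 -0.27] 0.013877168019184833
0.1 [-0.37 -0.13 -0.16] 0.01351143274943175
0.0995 [0.21 0.4  0.09] 0.013580862180314734
0.099 [-0.08  0.52 -0.38] 0.013636246593429293
0.0985 [-0.13  0.26 -0.09] 0.013689664770862284
0.0785 [-0.12 -0.01  0.15] 0.013490905093586933
0.078 [-0.7   0.46 -0.14] 0.013810828333347087
0.0775 [0.06 0.34 0.7 ] 0.013783104180649444
0.077 [-0.59 -0.34  2.92] 0.0137412196535849
stop
[-0.57582551  0.08204922  3.41849911] [0.57140403 0.00522399 0.07721275] [ 0.0177894  -0.00157432 -0.05282587] 43.3833
```

Run:
```python
from m import *
effector.open_jaws(); manip.sleep(.3)
manip.servo_line([.5713,.0052,.22],QD,.15); manip.sleep(.4); shot("w_fin")
for n in("side","top"): cv2.imwrite(f"pics/g_{n}.png",viewer.get_image(n)[:,:,::-1])
print(manip.current_tool_pos(),manip.current_clock(),manip.current_force())
cv2.imwrite("pics/g1.png",np.hstack([crop("w_fin",220,350,120,260,3),crop("g_side",230,300,180,250,6)]))
```

```text
[0.57129607 0.00523947 0.2199358 ] 46.625 [-0.33020414  0.7871885  -0.76873978]
```

View pics/g1.png

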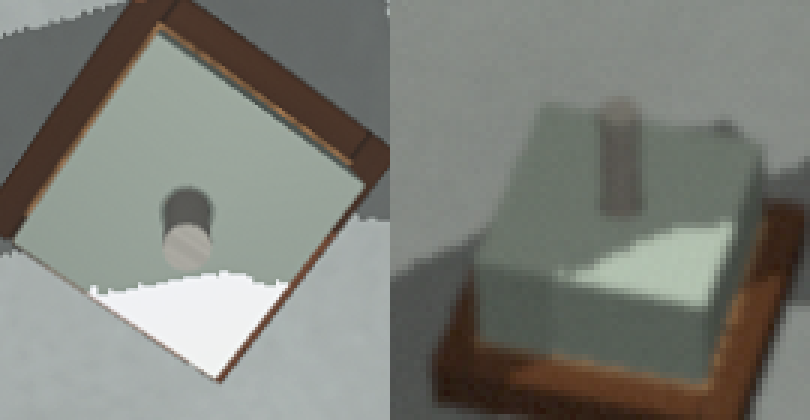

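View pics/g_side.png

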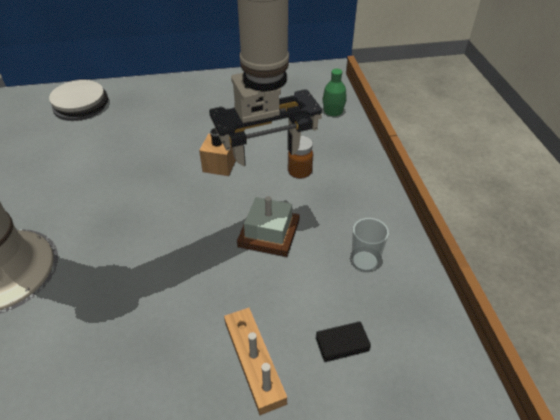

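Run:
```python
from m import *
c,_=load("w_fin"); cd=viewer.get_calibration("side")
print(tri(c['eye'],ray(c,282.2,201.8,True),cd['eye'],ray(cd,267.8,197.3)))
manip.hand_in(); print(manip.current_clock())
```

```text
(array([0.5702163 , 0.00547054, 0.11224449]), np.float64(0.0013870156947591358))
the job is handed in; nothing more can be done
the job is handed in; nothing more can be done
```

I measured the bore, put the rod back, set the 69 mm post in the bore and handed the job in. The hand-in gives no verdict, so the result below rests on my own checks.

- **Bore depth:** The rod touched the bottom with about 2.8 N, with its tip about 24.7 mm below the glass top. That makes it the 24 mm bore, so I chose the 69 mm post.
- **Rod:** It hangs in its stand again, released. The wrist and side pictures show the handle seated on the block.
- **Post:** It went down without any sideways force and met the bottom at about 3.4 N. I let go there and moved the arm clear.

**Last checks:** From two camera views, the post's top came out at z = 0.112 m, about 46 mm above the glass. The two views disagreed by 1.4 mm. The position is within about 1 mm of the bore axis, and the post looks upright. In the last side picture the other two posts are in the rack and the bystanders look unmoved. The last clock reading, just before handing in, was 46.6 s.

**Disagreements:** An early top-camera reading put the rod handle 6 mm off from the wrist view. Re-reading the pixels cut that to about 2.7 mm, close to the stated camera error, and I used the wrist value.

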